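# Make up the shaker's check load and dock it

### The arm

A 6-joint arm with a two-finger parallel gripper is mounted at the origin on the work surface. World frame = base frame: x ahead of the robot, y to its left, z up, the work surface at z = 0. Lengths are in m, angles in rad, forces in N, time in s.
With the tool pointing down it reaches from about 0.325 to 0.775 m from the base axis. Payload 9.3 kg.
Tool frame: the origin (TCP) lies at the centre of the arm's flange, where the gripper is bolted on; the fingertips stand tip_extent ahead of it and the grasp point (between the pads) lies 155 mm ahead of it (tip_extent is the distance from the TCP to the fingertips, in m); z points along the fingers, y is the line along which they close (so a half turn about z gives the same grasp; the last joint's range is limited). The gripper opens to 85 mm and grips with 20 to 120 N. Pads are 22 mm wide; open, the fingers measure 114 mm over their backs; the gripper's body (76 mm by 85 mm) begins 54 mm behind the grasp point. The pads swing forward as they close: fully open they stand 13 mm farther back than shut.
Start: joints at [1.188, 0.259, 0.021, 1.334, 0, 1.418], TCP at [0.125, 0.536, 0.405] pointing down, gripper open.
Joint ranges: [-3.04, 3.04], [-0.91, 1.82], [-1.04, 1.36], [-1.92, 1.95], [-1.52, 1.45], [-3.14, 3.14]. Speed limits (rad/s): [2.22, 2.22, 2.79, 3.14, 3.14, 3.14].

### API

Orientations are given as [roll, pitch, yaw] about the fixed x, y, z axes, in that order (R = Rz(yaw) Ry(pitch) Rx(roll)).
In Python, from cell import * gives the robot as it stands. The module is installed in compiled form; this text tells all that it offers.
- The arm moves only by the tool send_rows, never from a script. Its argument "plan" is a list that holds one entry, the list of rows, each a list of 4 numbers: the shift along the tool's x, y, z in m, then the turn about the tool's z in rad. In form: [[[x, y, z, spin], ...]]. A call has 1 to 10 rows; each row shifts and turns the commanded pose from where the row before left it, along the tool's axes as they then stand; what a row does not reach is not made up. A row lasts 1/8 s, in which the tool goes at most 62.5 mm and 10.7 degrees, less where a joint would pass 70% of its speed; a pose out of reach is approached as far as the arm can. A call with a gripper value outside its range is refused whole. "hand" is the opening, from 0 (shut) to 1 (fully open), set as the call begins (left out, the last holds). The fingers move at their own pace and stop on an object; "force" is the grip in N (left out, the last holds). Time passes only in rows, so rows that do not move let the fingers close. It gives the time, the measured TCP pose, the force, the opening and the grip force at its end, in the units of the state.
- sense(): the state, without advancing time (a new reading comes with each control period).
- snapshot(name): name is "side" or "top" or "wrist"; returns the picture (400x640x3 uint8, red, green, blue); there is no depth.
- get_calibration(name): a dict with "intrinsics" (3x3 intrinsics, pixels), "k1" (the pictures are not rectified: a ray, as slopes to the right and down, at radius r is drawn at 1 + k1 r^2 times it, then the intrinsics apply), "cam_to_world" (4x4, takes a point from camera to world coordinates). Camera axes: x right, y up, looking along -z (the intrinsics and any distortion apply to the point x, -y, -z); pixel columns grow to the right and rows downward; lengths in m; the calibration is good to about 2 mm. A picture is of the moment at which its call begins: read the wrist's pose just before it. get_calibration takes no time and is no camera call; for the wrist camera it gives the pose at the moment of the call.
- job_done(): hands the job in; it is judged then, once.
The state is a dict: "time_s": time; "joint_pos": joint angles; "qd": joint speeds; "joint_torque": joint torques, N m; "eef_pos": TCP position; "orientation": TCP orientation; "wrist_force": force on the tool from outside, world axes, zero at the start; "moment": the same for the moment, N m; "gripper_width": opening from 0.0 (shut) to 1.0 (fully open); "finger_force": force on a finger pad.
Only numpy, scipy, OpenCV 4.12 (cv2) and the standard library are available. Lean on these libraries where they do the work, as an engineer would, in place of code of your own. Each camera call takes 0.05 s, during which the arm holds its last target. There are 200 camera calls.

### The job

Make up the shaker's check load: thread every ring weight lying on the bench onto the carrier's post, largest at the bottom and getting smaller upwards, with the black clamp collar last on top, all fully home. Then slide the loaded carrier along the bench into the shaker's loading bay so that its own front edge lifts the hinged catch (do not raise or touch the catch with the gripper) and the catch drops behind it, and after that press the start button. Leave the tube racks and the bottle where they stand.

Things in the scene. Friction and masses are not known exactly. Their poses are not given: they have to be found in the camera images.
- weight62: loose steel ring weight, 62 mm outside diameter, 20.6 mm hole, 10 mm thick, 200 g nominal; lies flat on the bench at the start; origin at the centre of its underside, z is its axis. May be absent
- weight54: loose steel ring weight, 54 mm outside diameter, 20.6 mm hole, 10 mm thick, 150 g nominal; lies flat on the bench at the start; origin at the centre of its underside, z is its axis. May be absent
- weight46: loose steel ring weight, 46 mm outside diameter, 20.6 mm hole, 10 mm thick, 100 g nominal; lies flat on the bench at the start; origin at the centre of its underside, z is its axis. May be absent
- weight38: loose steel ring weight, 38 mm outside diameter, 20.6 mm hole, 10 mm thick, 60 g nominal; lies flat on the bench at the start; origin at the centre of its underside, z is its axis. May be absent
- collar: loose black plastic clamp collar, a short tube of 32 mm outside diameter, 20.6 mm hole, 20 mm tall; always present; origin at the centre of its underside, z is its axis
- carrier: loose grey aluminium plate, 120 mm (its x) by 130 mm (its y), 16 mm thick, about 0.45 kg, lying on the bench; origin at the centre of its underside; its +y edge is the front, which enters the bay first. On it stand a steel post (x 0, y +20 mm) and, near the rear edge, a black grip tab (x 0, y -50 mm)
- post_tip (a point): top centre of the carrier's post: 16 mm diameter, chamfered tip, 48 mm above the plate, 64 mm above its underside
- tab_top (a point): top centre of the carrier's upright grip tab: 14 mm (carrier x) by 20 mm (carrier y), top 36 mm above the plate, 52 mm above its underside; gripped from above across the 14 mm to drag the carrier
- dock: fixed blue shaker with a bench-level lane along its +y axis; origin on the bench where the docked carrier's origin belongs, axes alike. Rails 22 mm high, 126 mm apart, from y -110 to +70 mm, flaring to about 152 mm at the mouth, y -152 mm. End stop at y +67.5 mm (the carrier stops at y +2.5 mm). Housing 70 mm high, 230 mm wide (x), y +87 to +207 mm
- catch (a joint): hinged steel gravity catch over the lane's +x side, no spring: 0 hanging, grows (rad) as the nose lifts. Arm 12 mm wide at dock x 47 to 59 mm, pivot at dock y +30 mm, 22 mm high. The carrier's front edge meets the nose's sloping front (dock y -124 to -71 mm) and lifts it (about 1 N) by some 0.15 rad; with the carrier home it drops behind the rear edge (holding face at dock y -69 mm)
- catch_nose (a point): lowest point of the catch's nose, 3 mm above the bench at rest, at dock x +53, y -71 mm
- start (a joint): start button's travel in m: 0 released, 0.006 fully down, spring back, 5 N fully down
- start_top (a point): top centre of the round start button (30 mm diameter), on top of the blue housing; pressed straight down
- tube_rack: bystander: white rack with capped tubes, 100 by 170 mm, 100 mm high; origin at the centre of its underside
- empty_rack: bystander: black empty tube block, 100 by 190 mm, 30 mm high; origin at the centre of its underside
- reagent: bystander: glass bottle with blue cap, 60 mm diameter, 90 mm high; origin at the centre of its underside
Mind the look-alikes: they are no part of the job. Of the things shaped like the collar, the black one is meant.

How it is judged:
By the outcome, as a careful person would: the job done as asked, in the order asked, and still so for the second after the job is handed in, with the robot touching nothing.
Of weight62, weight54, weight46, weight38 only 2 to 4 are there at a start; the rules pass over those that are not, and their reading is None.
At some moment in a run one of weight62, weight54, weight46, weight38, collar may be knocked a few centimetres aside while the robot is not near it.
It also fails if it takes over 210 s, if anything falls off the work surface, if the arm or the gripper's body presses on something with over 40 N, if the wrist force passes 120 N, or if a joint passes its speed limit or range.

## Working session

There is one attempt and no reset: what is moved stays moved. The work goes in short steps, Python scripts to look and compute and a tool call to move; the robot and the scene stay as the last step left them, time stands still between calls to the robot, and variables do not carry over. Pictures are saved under pics/ and viewed, at most 14 in all, crops included, and the job is handed in when it is done.

Besides the shell and the picture viewer there is one more tool, called as name([rows], argument=value, ...), one row to a line, values as JSON. send_rows: Moves the arm, as the interface text tells. Its arguments: {"type":"object","properties":{"plan":{"type":"array"},"hand":{"type":"number"},"force":{"type":"number"}},"required":["plan"]}

```bash
mkdir -p pics; cat > h.py <<'E'
from cell import *
import numpy as np, cv2
def ray(cal,uv):
    K=np.array(cal['intrinsics']);T=np.array(cal['cam_to_world'])
    d=np.linalg.solve(K,[uv[0],uv[1],1.]);d=d[:2]/d[2]
    u=d.copy()
    for _ in range(30): u=d/(1+cal['k1']*(u@u))
    return T[:3,3],T[:3,:3]@np.array([u[0],-u[1],-1.])
def onz(cal,uv,z):
    o,d=ray(cal,np.array(uv,float)); return o+d*(z-o[2])/d[2]
def proj(cal,p):
    T=np.array(cal['cam_to_world']);c=T[:3,:3].T@(np.array(p)-T[:3,3])
    u=np.array([c[0],-c[1]])/-c[2];u=u*(1+cal['k1']*(u@u))
    q=np.array(cal['intrinsics'])@[u[0],u[1],1];return q[:2]
def save(n,f):
    c=get_calibration(n);im=snapshot(n);cv2.imwrite('pics/'+f,im[:,:,::-1]);return c,im
E
python3 - <<'E'
from h import *
import pickle
s=sense();print(s)
for n in('side','top','wrist'):
    c,im=save(n,n+'0.png');print(n,np.round(c['cam_to_world'],3).tolist(),c['k1'],np.array(c['intrinsics']).tolist())
E
```

```text
{'time_s': 0.0, 'joint_pos': array([ 1.18841268e+00,  2.59186342e-01,  2.07522463e-02,  1.33370716e+00,
       -1.33862599e-05,  1.41825669e+00]), 'qd': array([ 5.57079202e-04,  1.69153367e-05,  3.46245900e-04,  1.40577894e-04,
       -3.53323052e-04,  1.46498771e-04]), 'joint_torque': array([-1.04687275e-03, -5.55643952e+01,  3.44531786e+01,  1.36707173e-02,
       -1.88806448e-04, -1.07231668e-05]), 'eef_pos': array([0.12525609, 0.53548786, 0.40406545]), 'orientation': array([-3.14026131e+00, -1.91128823e-04,  2.91174853e+00]), 'wrist_force': array([-0.03432216,  0.56472359,  0.48837804]), 'moment': array([ 0.03159613,  0.05070526, -0.00084344]), 'finger_force': 0.0, 'gripper_width': 0.99758002863684}
side [[0.979, 0.128, -0.159, 0.303], [-0.204, 0.582, -0.787, -0.926], [-0.008, 0.803, 0.596, 0.796], [0.0, 0.0, 0.0, 1.0]] -0.07637580117856031 [[488.90653017753084, 0.0, 321.6694735946583], [0.0, 488.90653017753084, 207.11006473722676], [0.0, 0.0, 1.0]]
top [[0.009, 0.989, -0.149, 0.338], [-1.0, 0.009, -0.002, 0.057], [-0.001, 0.149, 0.989, 1.292], [0.0, 0.0, 0.0, 1.0]] 0.014827670237884023 [[387.987035164229, 0.0, 318.02139767862013], [0.0, 387.987035164229, 199.95607628579384], [0.0, 0.0, 1.0]]
wrist [[0.227, -0.924, -0.309, 0.045], [0.974, 0.215, 0.074, 0.555], [-0.002, -0.318, 0.948, 0.373], [0.0, 0.0, 0.0, 1.0]] -0.05085298294547232 [[299.19758995754563, 0.0, 316.5369941080405], [0.0, 299.19758995754563, 195.94722428961384], [0.0, 0.0, 1.0]]
```

View pics/top0.png

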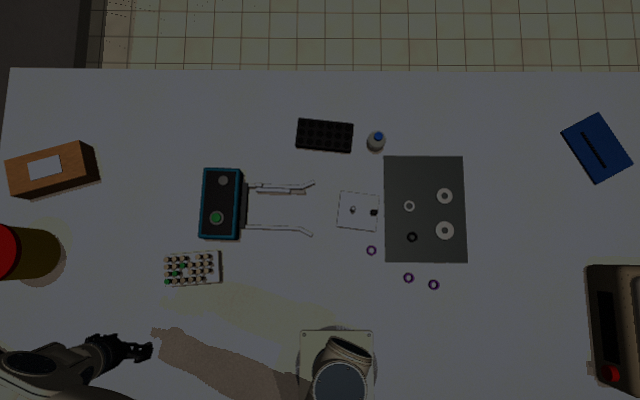

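View pics/side0.png

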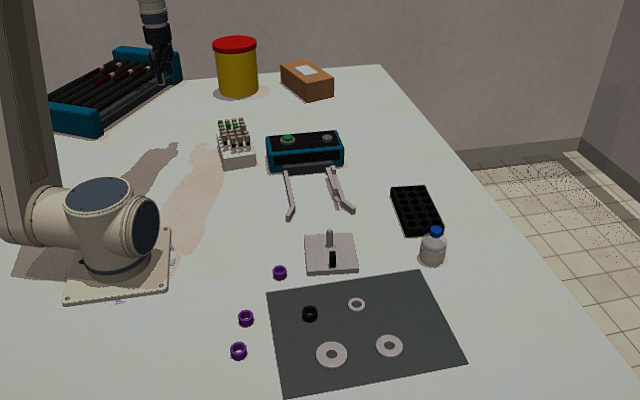

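The top view shows three rings on the mat, at (445,230), (445,196) and (409,206). The black collar is at (411,237), and the carrier is near (357,211) with its tab to the right. The dock is on the left, with its lane pointing image-left (+y). The green start button is at (216,218). Next I'll measure these.

```bash
python3 - <<'E'
from h import *
c=get_calibration('top');im=cv2.imread('pics/top0.png')
crop=im[140:270,190:480];b=np.clip(cv2.resize(crop,None,fx=2.75,fy=2.75,interpolation=cv2.INTER_CUBIC).astype(float)*1.6,0,255).astype(np.uint8);cv2.imwrite('pics/topc.png',b)
hsv=cv2.cvtColor(im,cv2.COLOR_BGR2HSV);g=im.max(2)
m=((g>105)).astype(np.uint8); m[:, :387]=0;m[:,461:]=0;m[:160]=0;m[260:]=0
n,l,st,ce=cv2.connectedComponentsWithStats(m)
for i in range(1,n):
    if st[i,4]>20:
        cs,_=cv2.findContours((l==i).astype(np.uint8),cv2.RETR_EXTERNAL,cv2.CHAIN_APPROX_NONE)
        (u,v),r=cv2.minEnclosingCircle(cs[0])
        p=onz(c,(u,v),.01);q=onz(c,(u+r+.5,v),.01);print('ring',u,v,p.round(4),'diam',2*np.linalg.norm(q-p))
m=(g<35).astype(np.uint8);m[:,:330]=0;m[:,461:]=0;m[:160]=0;m[260:]=0
n,l,st,ce=cv2.connectedComponentsWithStats(m)
for i in range(1,n):
    if st[i,4]>10: print('black',st[i],ce[i],onz(c,ce[i],.02).round(4),onz(c,ce[i],.052).round(4))
m=cv2.inRange(hsv,(50,120,60),(80,255,255));n,l,st,ce=cv2.connectedComponentsWithStats(m)
for i in range(1,n):
    if st[i,4]>60: print('green',st[i],ce[i],onz(c,ce[i],.085).round(4))
E
```

```text
black [ 423  160   38  100 1236] [449.80339806 192.94417476] [ 0.5567 -0.3771  0.02  ] [ 0.5512 -0.3662  0.052 ]
black [442 193   5   5  17] [444.29411765 195.35294118] [ 0.5484 -0.3586  0.02  ] [ 0.5432 -0.3481  0.052 ]
black [444 209   7   9  16] [446.6875 212.75  ] [ 0.4905 -0.3641  0.02  ] [ 0.4867 -0.3535  0.052 ]
black [370 210   7   6  31] [373.32258065 212.06451613] [ 0.4905 -0.123   0.02  ] [ 0.4867 -0.1184  0.052 ]
black [434 227   7  14  17] [436.05882353 234.11764706] [ 0.4199 -0.3267  0.02  ] [ 0.4179 -0.317   0.052 ]
black [442 228   5   5  16] [444.3125 230.    ] [ 0.4336 -0.3541  0.02  ] [ 0.4312 -0.3437  0.052 ]
black [406 231  12  12 100] [411.81 236.55] [ 0.4112 -0.2475  0.02  ] [ 0.4094 -0.2398  0.052 ]
```

View pics/topc.png

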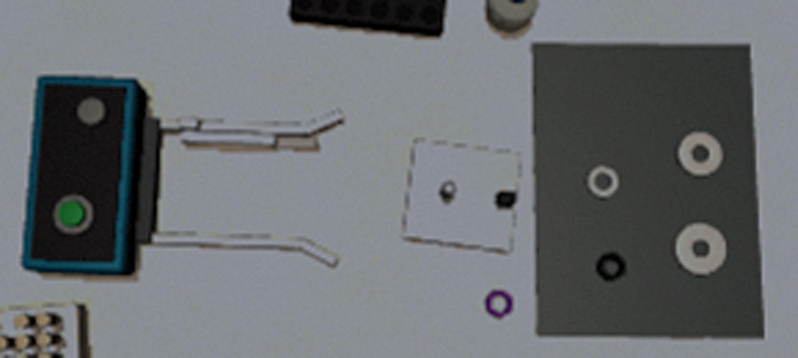

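The enlarged crop shows large, medium and small rings on the mat, about 62, 54 and 38 mm across. The carrier's post is left of its tab, and it is yawed a few degrees. I'll refine the numbers with better thresholds.

```bash
python3 - <<'E'
from h import *
c=get_calibration('top');im=cv2.imread('pics/top0.png')
hsv=cv2.cvtColor(im,cv2.COLOR_BGR2HSV);g=cv2.cvtColor(im,cv2.COLOR_BGR2GRAY)
print(g[230,436:456],g[236,404:420],im[218,216])
G=cv2.resize(g,None,fx=4,fy=4,interpolation=cv2.INTER_LINEAR)
def comps(m,amin,z,box):
    x0,x1,y0,y1=[4*t for t in box];k=np.zeros_like(m);k[y0:y1,x0:x1]=m[y0:y1,x0:x1]
    cs,_=cv2.findContours(k,cv2.RETR_EXTERNAL,cv2.CHAIN_APPROX_NONE)
    for q in cs:
        a=cv2.contourArea(q)
        if a<amin: continue
        (u,v),(w,h),an=cv2.fitEllipse(q); u,v=(u+.5)/4-.5,(v+.5)/4-.5
        p=onz(c,(u,v),z);s=np.linalg.norm(onz(c,(u+1,v),z)-p)
        print((round(u,1),round(v,1)),p.round(4),'size',(w*s/4*1e3).round(1),(h*s/4*1e3).round(1))
print('rings');comps((G>80).astype(np.uint8)*255,600,.01,(388,460,165,255))
print('green');H=cv2.resize(im,None,fx=4,fy=4);comps(((H[:,:,1]>70)&(H[:,:,1]>1.6*H[:,:,2])&(H[:,:,1]>1.3*H[:,:,0])).astype(np.uint8)*255,300,.085,(200,235,170,235))
print('collar');comps((G<38).astype(np.uint8)*255,600,.02,(400,422,226,248))
print('tab');comps((G<60).astype(np.uint8)*255,200,.052,(366,381,204,220))
# plate corners, rails from crop view
f=lambda u,v:(190+u/2.75,140+v/2.75)
for n,p,z in [('c',(415,139),.016),('c',(522,152),.016),('c',(512,250),.016),('c',(404,237),.016),('post',(448,188),.064),('mouth+x',(344,115),.022),('mouth-x',(337,262),.022),('railin+x',(305,137),.022),('railin-x',(298,239),.022),('railend+x',(160,124),.022),('railend-x',(152,236),.022),('hous',(38,77),.07),('hous',(136,79),.07),('hous',(126,273),.07),('hous',(23,268),.07)]:
    print(n,onz(c,f(*p),z).round(4))
E
```

```text
[93 87 86 86 83 68 30 34 36 34 28 37 79 86 83 83 84 78 37 33] [40 41 32  6  1 18 34 40 39 39 26  0  0 22 39 37] [27 62 17]
rings
(444.2, 230.0) [ 0.4345 -0.3569  0.01  ] size 52.6 55.5
(444.0, 195.5) [ 0.5497 -0.3608  0.01  ] size 44.1 47.1
green
collar
(411.8, 236.5) [ 0.4113 -0.2476  0.02  ] size 40.1 41.3
tab
(373.5, 212.1) [ 0.4864 -0.1189  0.052 ] size 22.0 27.0
c [ 0.5623 -0.0163  0.016 ]
c [ 0.5475 -0.1458  0.016 ]
c [ 0.4288 -0.1322  0.016 ]
c [ 0.4432 -0.0032  0.016 ]
post [ 0.4965 -0.0519  0.064 ]
mouth+x [0.59  0.07  0.022]
mouth-x [0.4122 0.0765 0.022 ]
railin+x [0.5625 0.1169 0.022 ]
railin-x [0.4391 0.1233 0.022 ]
railend+x [0.5769 0.2925 0.022 ]
railend-x [0.4412 0.2972 0.022 ]
hous [0.6225 0.4283 0.07  ]
hous [0.6212 0.3136 0.07  ]
hous [0.3948 0.3161 0.07  ]
hous [0.3995 0.4336 0.07  ]
```

```bash
python3 -c "
import cell
print([k for k in dir(cell) if k[0]!='_'])
print(getattr(cell,'tip_extent',None))"
```

```text
['MotionError', 'get_calibration', 'job_done', 'sense', 'snapshot', 'tip_extent']
0.1734
```

send_rows([
  [[0,0,0,0.18],[0,0,0,0.18],[0,0,0,0.18],[0,0,0,0.18],[0,0,0,0.18],[0,0,0,0.18],[0,0,0,0.18],[0,0,0,0.081]],
])

```text
time_s: 1.15
eef_pos: [0.1253, 0.5355, 0.4044]
orientation: [-3.141, 0.001, 1.567]
wrist_force: [0.6, -0.0, 0.1]
gripper_width: 1.001
finger_force: 0.0
```

send_rows([
  [[-0.04,0.05,0,0],[-0.04,0.05,0,0],[-0.04,0.05,0,0],[-0.04,0.05,0,0],[-0.05,0.03,0,0],[-0.06,0.01,0,0],[-0.06,0.01,0,0],[-0.06,0.01,0,0],[-0.06,0.01,0,0],[-0.06,0.01,0,0]],
])

```text
time_s: 2.4
eef_pos: [0.4003, 0.0275, 0.4048]
orientation: [3.141, -0.0, 1.571]
wrist_force: [1.1, 1.5, 0.1]
gripper_width: 1.003
finger_force: 0.0
```

send_rows([
  [[-0.05,0.015,0,0],[-0.05,0.015,0,0],[-0.05,0.015,0,0],[-0.05,0.015,0,0],[-0.05,0.01,0,0],[-0.03,0.01,0,0],[0,0,0,0]],
])

```text
time_s: 3.28
eef_pos: [0.4808, -0.2527, 0.4036]
orientation: [-3.14, -0.001, 1.568]
wrist_force: [-0.4, 0.3, -0.7]
gripper_width: 0.998
finger_force: 0.0
```

```bash
python3 - <<'E'
from h import *
import pickle
s=sense();print(s['eef_pos'],s['time_s'])
c,im=save('wrist','w1.png');pickle.dump((c,im),open('w1.pkl','wb'))
print(np.round(c['cam_to_world'],3).tolist())
E
```

```text
[ 0.48083814 -0.25266977  0.40363609] 3.275
[[1.0, 0.001, 0.002, 0.481], [-0.002, 0.948, 0.318, -0.17], [-0.001, -0.318, 0.948, 0.372], [0.0, 0.0, 0.0, 1.0]]
```

View pics/w1.png

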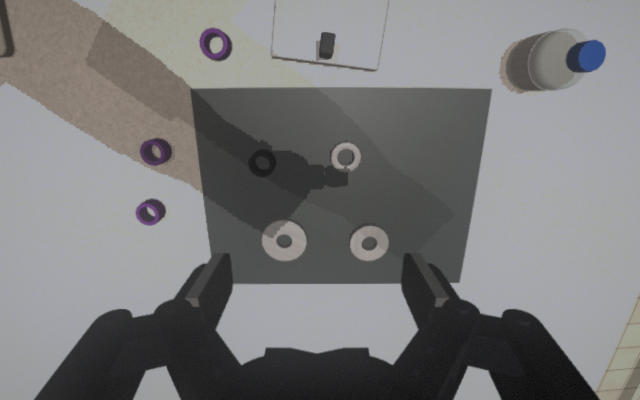

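The wrist view shows the rings at (284,240), (369,243) and (346,157), the collar at (262,162), and the carrier's tab at (327,44).

```bash
cat >> h.py <<'E'
def blob(c,im,mask,near,z,R=45):
    k=np.zeros(mask.shape,np.uint8);u,v=[int(t) for t in near]
    k[max(0,v-R):v+R,max(0,u-R):u+R]=mask[max(0,v-R):v+R,max(0,u-R):u+R].astype(np.uint8)
    cs,_=cv2.findContours(k,cv2.RETR_EXTERNAL,cv2.CHAIN_APPROX_NONE)
    q=max(cs,key=cv2.contourArea)
    P=np.array([onz(c,p[0],z)[:2] for p in q],np.float32)
    (x,y),r=cv2.minEnclosingCircle(P);e=cv2.fitEllipse(P*1000)
    return (np.array(e[0])/1000).round(4),np.array(e[1]).round(1),(round(x,4),round(y,4)),round(2000*r,1)
E
python3 - <<'E'
from h import *
import pickle
c,im=pickle.load(open('w1.pkl','rb'));g=im.astype(int).sum(2)/3
sat=im.max(2).astype(int)-im.min(2)
for n in [(284,240),(369,243),(346,157)]:
    print(n,blob(c,im,g>95,n,.01,30), g[n[1],n[0]-16:n[0]+17:4].round())
print('collar',blob(c,im,g<28,(262,162),.02,18),g[162,240:285:3].round())
print('tab',[onz(c,p,.052).round(4) for p in [(321,32),(336,34),(328,33)]])
print('rear corners',[onz(c,p,.016).round(4) for p in [(272,55),(379,68)]])
E
```

```text
(284, 240) (array([ 0.4358, -0.3561]), array([59.8, 60.9]), (0.436, -0.3559), 62.5) [147. 148. 103.  80.  81.  80. 141. 154. 154.]
(369, 243) (array([ 0.5505, -0.3597]), array([52. , 52.7]), (0.5503, -0.3597), 54.2) [153. 147. 129.  81.  80.  77. 114. 135. 135.]
(346, 157) (array([ 0.5158, -0.2405]), array([34.3, 36.7]), (0.5162, -0.2412), 38.0) [ 67. 151.  88.  88.  87.  86.  95. 145.  85.]
collar (array([ 0.4069, -0.2528]), array([2. , 9.9]), (0.4086, -0.254), 6.2) [60. 53. 53. 31. 32. 34. 51. 51. 48. 49. 31. 29. 43. 51. 50.]
tab [array([ 0.4846, -0.1106,  0.052 ]), array([ 0.4991, -0.1124,  0.052 ]), array([ 0.4913, -0.1115,  0.052 ])]
rear corners [array([ 0.4313, -0.1267,  0.016 ]), array([ 0.5495, -0.1402,  0.016 ])]
```

send_rows([
  [[-0.035,-0.015,0.03,0],[-0.035,-0.015,0.04,0],[-0.0333,-0.0148,0.05,0],[0,0,0.05,0],[0,0,0.035,0],[0,0,0.014,0],[0,0,0,0]],
], hand=0.84, force=40)

```text
time_s: 4.2
eef_pos: [0.4359, -0.3533, 0.1858]
orientation: [-3.141, -0.001, 1.572]
wrist_force: [0.2, -0.1, 0.0]
gripper_width: 0.84
finger_force: 0.0
```

send_rows([
  [[0,0,0.005,0],[0,0,0.004,0],[0,0,0,0],[0,0,0,0]],
])

```text
time_s: 4.7
eef_pos: [0.4357, -0.354, 0.177]
orientation: [3.141, 0.0, 1.571]
wrist_force: [-0.1, 0.2, 0.7]
gripper_width: 0.835
finger_force: 0.0
```

```bash
python3 - <<'E'
from h import *
import pickle
s=sense();print(s['eef_pos'],s['wrist_force'])
c,im=save('wrist','w2.png')
print(np.round(c['cam_to_world'],3).tolist())
E
```

```text
[ 0.43574639 -0.35399151  0.17698653] [-0.07986961  0.20336617  0.69235542]
[[1.0, -0.0, -0.0, 0.435], [0.001, 0.948, 0.319, -0.272], [0.0, -0.319, 0.948, 0.145], [0.0, 0.0, 0.0, 1.0]]
```

View pics/w2.png

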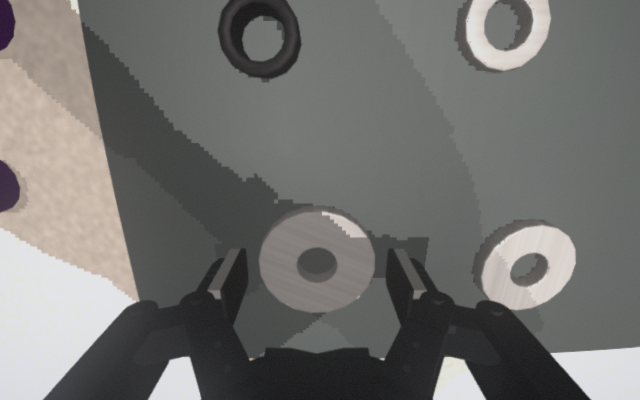

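The ring at (317,260) is centred between the pads, whose edges are at columns 245 and 390. The tips are still above the ring top, so I'll descend further.

send_rows([
  [[-0.002,0,0.003,0],[0,0,0.003,0],[0,0,0.002,0],[0,0,0,0],[0,0,0,0]],
])

```text
time_s: 5.38
eef_pos: [0.4357, -0.3559, 0.1687]
orientation: [-3.142, -0.0, 1.571]
wrist_force: [-0.9, -0.2, -0.4]
gripper_width: 0.842
finger_force: 0.0
```

send_rows([
  [[0,0,0.002,0],[0,0,0,0],[0,0,0,0]],
])

```text
time_s: 5.75
eef_pos: [0.4357, -0.3559, 0.1667]
orientation: [-3.142, -0.0, 1.571]
wrist_force: [-0.3, 0.2, -0.0]
gripper_width: 0.838
finger_force: 0.0
```

send_rows([
  [[0,0,0,0],[0,0,0,0],[0,0,0,0],[0,0,0,0],[0,0,0,0]],
], hand=0.5)

```text
time_s: 6.38
eef_pos: [0.436, -0.3563, 0.1685]
orientation: [3.14, 0.002, 1.571]
wrist_force: [-1.9, 2.0, 16.4]
gripper_width: 0.7
finger_force: 48.8
```

send_rows([
  [[0,0,-0.02,0],[0,0,-0.05,0],[0.04,0.01,-0.05,0],[0.05,0.013,-0.03,0],[0.05,0.013,0,0],[0.05,0.013,0,0],[0.046,0.013,0,0],[0,0,0,0]],
])

```text
time_s: 7.38
eef_pos: [0.4976, -0.1185, 0.3149]
orientation: [-3.141, -0.001, 1.575]
wrist_force: [0.6, -0.4, -1.2]
gripper_width: 0.694
finger_force: 44.5
```

```bash
python3 - <<'E'
from h import *
import pickle
s=sense();print(s['eef_pos'],s['wrist_force'],s['gripper_width'])
c,im=save('wrist','w3.png');pickle.dump((c,im),open('w3.pkl','wb'))
E
```

```text
[ 0.49756879 -0.11850654  0.31487824] [ 0.60035099 -0.36097204 -1.1547426 ] 0.6942027620888012
```

View pics/w3.png

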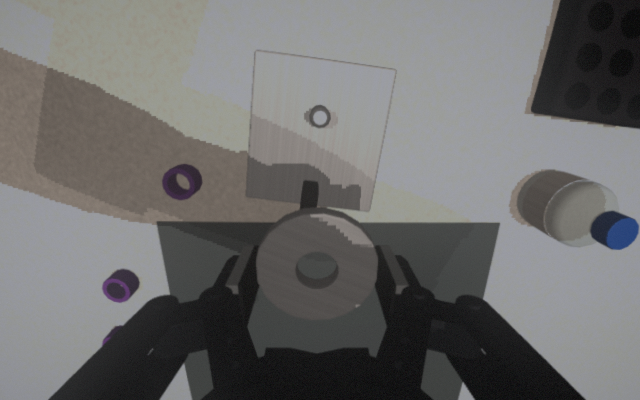

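The post tip is at (320,117). The plate corners are at (256,51), (396,70), (369,212) and (247,196). The held ring's hole is at about (317,267).

```bash
python3 - <<'E'
from h import *
import pickle
c,im=pickle.load(open('w3.pkl','rb'));g=im.astype(int).sum(2)/3
C=np.array([onz(c,p,.016)[:2] for p in [(256,51),(396,70),(369,212),(247,196)]]);print(C.round(4))
f=(C[0]+C[1])/2;r=(C[2]+C[3])/2;ctr=C.mean(0);d=(f-r)/np.linalg.norm(f-r);print('sizes',np.linalg.norm(f-r),np.linalg.norm(C[0]-C[1]),'ctr',ctr,'yaw',np.degrees(np.arctan2(-d[0],d[1])),'post pred',ctr+.02*d,'tab',ctr-.05*d)
print('post meas',onz(c,(320,117),.064))
# held ring
z=.3149-.168+.01
print('held',blob(c,im,(g>85)&(np.arange(400)[:,None]>207),(317,263),z,62),'hole',onz(c,(317,267),z))
E
```

```text
[[ 0.4468 -0.0006]
 [ 0.563  -0.0146]
 [ 0.5476 -0.142 ]
 [ 0.4314 -0.1263]]
sizes 0.1274559030046985 0.11703819671215283 ctr [ 0.4971928 -0.0708749] yaw -6.934844142121018 post pred [ 0.49960762 -0.05102122] tab [ 0.49115578 -0.1205091 ]
post meas [ 0.49922727 -0.05046828  0.064     ]
held (array([ 0.5065, -0.0942]), array([ 9.7, 42. ]), (0.505, -0.097), 40.1) hole [ 0.49730746 -0.11516373  0.1569    ]
```

send_rows([
  [[0.033,0.001,0.03,0],[0.034,0.0006,0.03,0],[0,0,0.016,0],[0,0,0,0],[0,0,0,0]],
])

```text
time_s: 8.05
eef_pos: [0.4992, -0.0553, 0.2395]
orientation: [3.141, 0.0, 1.57]
wrist_force: [0.2, 0.4, -2.0]
gripper_width: 0.7
finger_force: 44.5
```

```bash
python3 - <<'E'
from h import *
import pickle
s=sense();print(s['eef_pos'],s['wrist_force'],s['gripper_width'])
c,im=save('wrist','w4.png');pickle.dump((c,im),open('w4.pkl','wb'))
cr=np.clip(im[180:360,200:440].astype(float)*1.8,0,255).astype(np.uint8)
cv2.imwrite('pics/w4c.png',cv2.resize(cr,None,fx=3,fy=3,interpolation=cv2.INTER_CUBIC)[:,:,::-1])
E
```

```text
[ 0.49921647 -0.05530384  0.23948278] [ 0.21428785  0.39789595 -1.99918797] 0.7001657329155874
```

View pics/w4c.png

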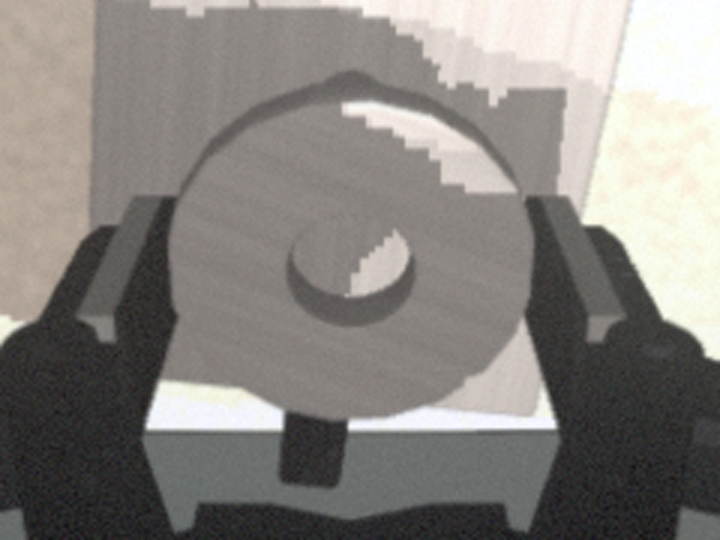

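```bash
python3 - <<'E'
from h import *
import pickle
c,im=pickle.load(open('w4.pkl','rb'))
f=lambda p:((p-np.array([200,180]))*3).round()
print('tip',f(proj(c,[.4993,-.0508,.064])),'tab',f(proj(c,[.4912,-.1205,.052])),'grasp pt',f(proj(c,[.4992,-.0553,.0845])))
for z in (.08,.084,.09):print(z,onz(c,(317,268.3),z).round(4), onz(c,(200+351/3,180+100/3),z).round(4),onz(c,(200+351/3,180+418/3),z).round(4))
print(np.round(c['cam_to_world'],3)[:3,3])
E
```

```text
tip [352. 202.] tab [315. 458.] grasp pt [352. 288.]
0.08 [ 0.4991 -0.0538  0.08  ] [ 0.4991 -0.0246  0.08  ] [ 0.4991 -0.0851  0.08  ]
0.084 [ 0.4991 -0.0513  0.084 ] [ 0.4991 -0.023   0.084 ] [ 0.4991 -0.0816  0.084 ]
0.09 [ 0.4991 -0.0475  0.09  ] [ 0.4991 -0.0206  0.09  ] [ 0.4991 -0.0763  0.09  ]
[0.499 0.027 0.208]
```

send_rows([
  [[0.0042,0,0,0],[0,0,0,0],[0,0,0.005,0],[0,0,0.006,0],[0,0,0.006,0],[0,0,0,0]],
])

```text
time_s: 8.85
eef_pos: [0.4987, -0.0501, 0.2212]
orientation: [-3.14, -0.0, 1.571]
wrist_force: [-0.0, 0.5, -1.5]
gripper_width: 0.698
finger_force: 44.5
```

send_rows([
  [[0,0,0.008,0],[0,0,0.009,0],[0,0,0.009,0],[0,0,0.006,0],[0,0,0,0]],
])

```text
time_s: 9.48
eef_pos: [0.4988, -0.0501, 0.1894]
orientation: [-3.141, -0.0, 1.571]
wrist_force: [-0.2, 0.0, -1.0]
gripper_width: 0.699
finger_force: 44.5
```

send_rows([
  [[0,0,0.003,0],[0,0,0,0]],
])

```text
time_s: 9.72
eef_pos: [0.4989, -0.0502, 0.1869]
orientation: [3.142, 0.0, 1.571]
wrist_force: [0.6, 0.5, -2.1]
gripper_width: 0.698
finger_force: 44.5
```

send_rows([
  [[0,0,0,0],[0,0,0,0],[0,0,0,0],[0,0,-0.03,0],[0,0,-0.05,0],[0,0,-0.04,0],[0,0,0,0]],
], hand=0.86)

```text
time_s: 10.6
eef_pos: [0.4995, -0.0503, 0.3099]
orientation: [3.136, 0.002, 1.571]
wrist_force: [-0.9, 1.3, -0.8]
gripper_width: 0.861
finger_force: 0.0
```

send_rows([
  [[-0.05,0.008,0,0],[-0.055,0.01,0,0],[-0.055,0.01,0,0],[-0.055,0.01,0,0],[-0.05,0.008,0,0],[-0.0428,0.0056,0,0],[0,0,0,0],[0,0,0,0]],
])

```text
time_s: 11.6
eef_pos: [0.5503, -0.3577, 0.3058]
orientation: [-3.14, -0.001, 1.57]
wrist_force: [-0.6, 0.3, 0.2]
gripper_width: 0.866
finger_force: 0.0
```

```bash
cat > r.py <<'E'
from h import *
import sys
# usage: r.py name z u_guess from world guess: x y z thr(+bright,-dark) R
c=get_calibration('wrist');s=sense();im=snapshot('wrist');cv2.imwrite('pics/%s.png'%sys.argv[1],im[:,:,::-1])
x,y,z,t,R=map(float,sys.argv[2:7]);g=im.astype(int).sum(2)/3
n=proj(c,[x,y,z]);print('px',n.round());m=g>t if t>0 else g<-t
print(s['time_s'],s['eef_pos'].round(4),s['gripper_width'],blob(c,im,m,n,z,int(R)))
E
python3 r.py w5 .5504 -.3597 .01 95 42
```

```text
px [318. 192.]
11.6 [ 0.5503 -0.3577  0.3058] 0.8655089804307968 (array([ 0.551 , -0.3594]), array([50.7, 52.1]), (0.5511, -0.3597), 54.1)
```

View pics/w5.png

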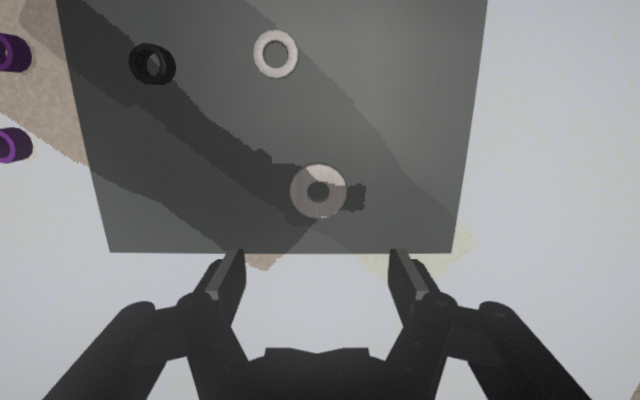

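Ring54 is at (318,192), which gives (0.551, -0.3596), so it hasn't moved. Descending to grip it.

send_rows([
  [[-0.0019,0.0007,0.03,0],[0,0,0.05,0],[0,0,0.035,0],[0,0,0.015,0],[0,0,0.0053,0],[0,0,0,0],[0,0,0,0]],
], hand=0.75)

```text
time_s: 12.52
eef_pos: [0.5516, -0.3601, 0.173]
orientation: [3.14, 0.001, 1.571]
wrist_force: [-0.3, 0.1, -0.5]
gripper_width: 0.751
finger_force: 0.0
```

send_rows([
  [[0,0,0,0],[0,0,0,0],[0,0,0,0],[0,0,0,0]],
], hand=0.4)

```text
time_s: 13.02
eef_pos: [0.5514, -0.36, 0.1733]
orientation: [3.14, 0.001, 1.571]
wrist_force: [-1.7, 1.9, 9.2]
gripper_width: 0.608
finger_force: 40.1
```

send_rows([
  [[0,0,-0.03,0],[0,0,-0.05,0],[0.02,-0.003,-0.04,0],[0.05,-0.008,0,0],[0.055,-0.01,0,0],[0.055,-0.01,0,0],[0.055,-0.01,0,0],[0.05,-0.008,0,0],[0.0244,-0.0034,0,0],[0,0,0,0]],
])

```text
time_s: 14.28
eef_pos: [0.4984, -0.049, 0.2922]
orientation: [3.141, 0.0, 1.573]
wrist_force: [0.3, -0.1, -1.2]
gripper_width: 0.606
finger_force: 42.3
```

send_rows([
  [[0,0,0.02,0],[0,0,0.014,0],[0,0,0,0],[0,0,0,0]],
])

```text
time_s: 14.78
eef_pos: [0.4991, -0.0509, 0.2579]
orientation: [3.141, 0.0, 1.57]
wrist_force: [0.2, -0.1, -2.3]
gripper_width: 0.605
finger_force: 42.3
```

send_rows([
  [[0,0,0.012,0],[0,0,0.008,0],[0,0,0.008,0],[0,0,0,0]],
])

```text
time_s: 15.28
eef_pos: [0.4986, -0.0504, 0.2289]
orientation: [-3.14, -0.0, 1.571]
wrist_force: [-0.1, 0.1, -2.2]
gripper_width: 0.606
finger_force: 42.3
```

send_rows([
  [[0,0,0.01,0],[0,0,0.01,0],[0,0,0.006,0],[0,0,0.001,0],[0,0,0,0],[0,0,0,0]],
])

```text
time_s: 16.02
eef_pos: [0.499, -0.0505, 0.2029]
orientation: [3.141, 0.0, 1.571]
wrist_force: [-0.1, -0.3, -0.3]
gripper_width: 0.61
finger_force: 42.3
```

send_rows([
  [[0,0,0,0],[0,0,0,0],[0,0,0,0],[0,0,-0.02,0],[0,0,-0.04,0],[0,0,-0.04,0],[0,0,0,0]],
], hand=0.78)

```text
time_s: 16.9
eef_pos: [0.4995, -0.0506, 0.3054]
orientation: [3.136, 0.001, 1.571]
wrist_force: [1.7, 0.3, 0.1]
gripper_width: 0.781
finger_force: 0.0
```

send_rows([
  [[-0.05,0.004,0,0],[-0.05,0.005,0,0],[-0.05,0.005,0,0],[-0.04,0.003,0,0],[0,0,0,0],[0,0,0,0]],
])

```text
time_s: 17.65
eef_pos: [0.5155, -0.2401, 0.3017]
orientation: [-3.14, -0.001, 1.57]
wrist_force: [0.0, -0.6, 0.1]
gripper_width: 0.78
finger_force: 0.0
```

```bash
python3 r.py w6 .516 -.241 .01 95 36
```

```text
px [318. 192.]
17.65 [ 0.5155 -0.2401  0.3017] 0.7800259849106027 (array([ 0.5158, -0.2281]), array([54. , 62.9]), (0.5147, -0.2235), 70.8)
```

View pics/w6.png

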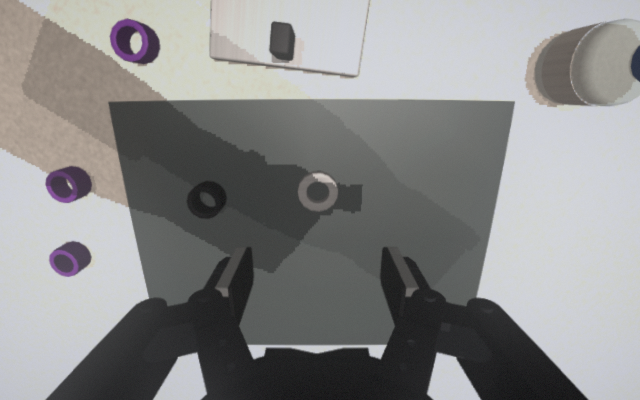

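Ring38 is at (318,192), exactly where predicted. The collar is at (207,199), also undisturbed.

send_rows([
  [[-0.0009,0.0005,0.03,0],[0,0,0.05,0],[0,0,0.03,0],[0,0,0.01,0],[0,0,0.003,0],[0,0,0,0],[0,0,0,0]],
], hand=0.58)

```text
time_s: 18.58
eef_pos: [0.5166, -0.2415, 0.1807]
orientation: [3.14, 0.001, 1.571]
wrist_force: [-0.6, -0.4, 0.2]
gripper_width: 0.581
finger_force: 0.0
```

send_rows([
  [[0,0,0,0],[0,0,0,0],[0,0,0,0],[0,0,0,0]],
], hand=0.25)

```text
time_s: 19.08
eef_pos: [0.5165, -0.2415, 0.1808]
orientation: [3.14, 0.001, 1.571]
wrist_force: [-1.1, 1.4, 7.4]
gripper_width: 0.395
finger_force: 39.0
```

send_rows([
  [[0,0,-0.03,0],[0,0,-0.05,0],[0.03,-0.003,-0.025,0],[0.05,-0.005,0,0],[0.055,-0.005,0,0],[0.04,-0.003,0,0],[0.0157,-0.0015,0,0],[0,0,0.01,0],[0,0,0.01,0],[0,0,0,0]],
])

```text
time_s: 20.32
eef_pos: [0.4987, -0.0517, 0.2633]
orientation: [-3.139, -0.0, 1.569]
wrist_force: [-0.3, -0.2, -1.3]
gripper_width: 0.395
finger_force: 39.9
```

send_rows([
  [[0,0,0,0],[0,0,0,0]],
])

```text
time_s: 20.58
eef_pos: [0.499, -0.0511, 0.2647]
orientation: [3.141, 0.0, 1.57]
wrist_force: [-0.1, -0.8, -0.1]
gripper_width: 0.395
finger_force: 39.9
```

send_rows([
  [[0.0003,0,0.012,0],[0,0,0.008,0],[0,0,0.008,0],[0,0,0.008,0],[0,0,0,0]],
])

```text
time_s: 21.2
eef_pos: [0.4987, -0.0503, 0.2279]
orientation: [-3.14, -0.0, 1.571]
wrist_force: [-0.1, -0.3, -0.2]
gripper_width: 0.396
finger_force: 39.9
```

send_rows([
  [[0,0,0.007,0],[0,0,0.003,0],[0,0,0.002,0],[0,0,0,0],[0,0,0,0]],
])

```text
time_s: 21.82
eef_pos: [0.4988, -0.0503, 0.2168]
orientation: [3.141, 0.0, 1.571]
wrist_force: [-1.4, -0.7, 3.7]
gripper_width: 0.392
finger_force: 40.8
```

send_rows([
  [[0,0,0,0],[0,0,0,0],[0,0,0,0],[0,0,-0.02,0],[0,0,-0.04,0],[0,0,-0.025,0],[0,0,0,0]],
], hand=0.6)

```text
time_s: 22.7
eef_pos: [0.4993, -0.0505, 0.3032]
orientation: [3.138, 0.001, 1.571]
wrist_force: [0.2, 0.0, -0.0]
gripper_width: 0.603
finger_force: 0.0
```

send_rows([
  [[-0.05,-0.02,0,0],[-0.05,-0.025,0,0],[-0.05,-0.025,0,0],[-0.047,-0.0178,0,0],[0,0,0,0],[0,0,0,0]],
])

```text
time_s: 23.45
eef_pos: [0.4108, -0.2472, 0.3007]
orientation: [-3.14, -0.001, 1.57]
wrist_force: [0.3, 1.3, 0.6]
gripper_width: 0.602
finger_force: 0.0
```

```bash
python3 - <<'E'
from h import *
import pickle
s=sense();print(s['eef_pos'])
c,im=save('wrist','w7.png');pickle.dump((c,im),open('w7.pkl','wb'))
g=im.astype(int).sum(2)/3
n=proj(c,[.411,-.248,.02]);print(n)
u,v=n.astype(int)
for t in(25,32,38): print(t,blob(c,im,g<t,n,.02,34))
cv2.imwrite('pics/w7c.png',np.clip(cv2.resize(im[v-60:v+60,u-80:u+80],None,fx=4,fy=4)[:,:,::-1].astype(float)*1.8,0,255))
E
```

```text
[ 0.41079788 -0.24724145  0.30068325]
[317.60924292 195.54688085]Traceback (most recent call last):
  File "<stdin>", line 8, in <module>
  File "h.py", line 23, in blob
    (x,y),r=cv2.minEnclosingCircle(P);e=cv2.fitEllipse(P*1000)
                                        ~~~~~~~~~~~~~~^^^^^^^^
cv2.error: OpenCV(4.12.0) /io/opencv/modules/imgproc/src/shapedescr.cpp:361: error: (-201:Incorrect size of input array) There should be at least 5 points to fit the ellipse in function 'fitEllipseNoDirect'
```

```bash
python3 - <<'E'
from h import *
import pickle
c,im=pickle.load(open('w7.pkl','rb'))
u,v=318,196
cv2.imwrite('pics/w7c.png',np.clip(cv2.resize(im[v-60:v+60,u-80:u+80],None,fx=4,fy=4)[:,:,::-1].astype(float)*1.8,0,255))
g=im.astype(int).sum(2)/3;print(g[v,u-30:u+30:3].round(),g[v-30:v+30:3,u].round())
E
```

```text
[57. 56. 59. 60. 59. 33. 34. 31. 56. 59. 59. 58. 57. 48. 29. 36. 37. 59.
 58. 60.] [100.  99.  95.  34.  37.  48.  44.  58.  59.  58.  59.  52.  32.  28.
  35.  39.  59.  58.  62.  85.][ WARN:0@0.030] global loadsave.cpp:1063 imwrite_ Unsupported depth image for selected encoder is fallbacked to CV_8U.
```

View pics/w7c.png

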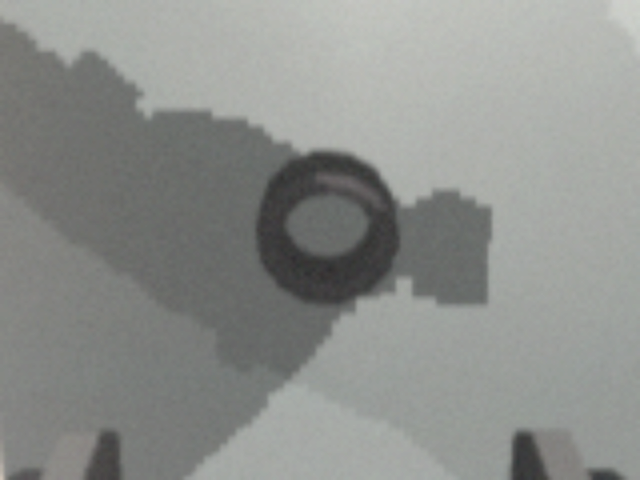

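The collar's top rim is centred at about crop (328,237), which is image pixel (320,195). The sky-facing hole confirms it is upright.

```bash
python3 - <<'E'
from h import *
import pickle
c,im=pickle.load(open('w7.pkl','rb'))
print(onz(c,(238+328/4,136+237/4),.02),[onz(c,(238+a/4,136+237/4),.02)[0] for a in (257,399)],onz(c,(320,136+305/4),.02)[1]+.016,onz(c,(320,136+150/4),.0)[1]-.016)
E
```

```text
[ 0.41309891 -0.24772531  0.02      ] [np.float64(0.3975119310628842), np.float64(0.4286870959758704)] -0.2477578511042398 -0.24913470151156203
```

send_rows([
  [[-0.001,0.0023,0.03,0],[0,0,0.045,0],[0,0,0.025,0],[0,0,0.01,0],[0,0,0.003,0],[0,0,0,0],[0,0,0,0]],
], hand=0.52)

```text
time_s: 24.38
eef_pos: [0.4136, -0.2485, 0.1894]
orientation: [3.14, 0.001, 1.571]
wrist_force: [-0.2, -0.1, 0.8]
gripper_width: 0.519
finger_force: 0.0
```

send_rows([
  [[0,0,0,0],[0,0,0,0],[0,0,0,0],[0,0,0,0]],
], hand=0.2)

```text
time_s: 24.88
eef_pos: [0.4134, -0.2485, 0.1895]
orientation: [3.14, 0.001, 1.571]
wrist_force: [-0.7, 1.5, 8.9]
gripper_width: 0.334
finger_force: 38.9
```

send_rows([
  [[0,0,-0.03,0],[0,0,-0.045,0],[0.03,0.01,-0.02,0],[0.05,0.025,0,0],[0.055,0.025,0,0],[0.045,0.02,0,0],[0.0177,0.0056,0,0],[0,0,0.01,0],[0,0,0,0],[0,0,0,0]],
])

```text
time_s: 26.12
eef_pos: [0.4987, -0.0515, 0.2736]
orientation: [-3.141, 0.0, 1.569]
wrist_force: [-0.6, 0.3, -0.7]
gripper_width: 0.333
finger_force: 39.6
```

send_rows([
  [[0,0,0,0],[0,0,0,0]],
])

```text
time_s: 26.38
eef_pos: [0.4989, -0.0511, 0.2738]
orientation: [3.141, 0.0, 1.57]
wrist_force: [-0.3, -0.6, -0.1]
gripper_width: 0.338
finger_force: 39.6
```

send_rows([
  [[0.0003,0,0.012,0],[0,0,0.006,0],[0,0,0.006,0],[0,0,0.006,0],[0,0,0,0]],
])

```text
time_s: 27.0
eef_pos: [0.4988, -0.0503, 0.2431]
orientation: [-3.141, -0.0, 1.571]
wrist_force: [-0.3, 0.8, -0.3]
gripper_width: 0.335
finger_force: 39.6
```

send_rows([
  [[0,0,0.004,0],[0,0,0.003,0],[0,0,0.002,0],[0,0,0,0],[0,0,0,0]],
])

```text
time_s: 27.62
eef_pos: [0.4989, -0.0503, 0.2355]
orientation: [3.141, 0.0, 1.571]
wrist_force: [-3.0, 1.2, 12.2]
gripper_width: 0.334
finger_force: 40.9
```

send_rows([
  [[0,0,0,0],[0,0,0,0],[0,0,0,0],[0,0,-0.03,0],[0,0,-0.04,0],[-0.04,0,-0.02,0],[-0.04,-0.004,0,0],[-0.01,-0.004,0,0],[0,0,0,0],[0,0,0,0]],
], hand=0.5)

```text
time_s: 28.88
eef_pos: [0.4909, -0.1396, 0.3244]
orientation: [-3.141, -0.0, 1.571]
wrist_force: [-0.5, -0.1, -0.5]
gripper_width: 0.503
finger_force: 0.0
```

```bash
python3 - <<'E'
from h import *
import pickle
s=sense();print(s['eef_pos'],s['time_s'])
c,im=save('wrist','w8.png');pickle.dump((c,im),open('w8.pkl','wb'))
d,si=save('side','s8.png')
a=cv2.resize(im[0:300,120:520],None,fx=1.25,fy=1.25);b=cv2.resize(si[200:290,280:380],None,fx=3,fy=3,interpolation=cv2.INTER_CUBIC)
o=np.zeros((375,800,3),np.uint8);o[:,:500]=a;o[:270,500:]=b;cv2.imwrite('pics/c8.png',o[:,:,::-1])
E
```

```text
[ 0.49090965 -0.13961955  0.32439042] 28.875
```

View pics/c8.png

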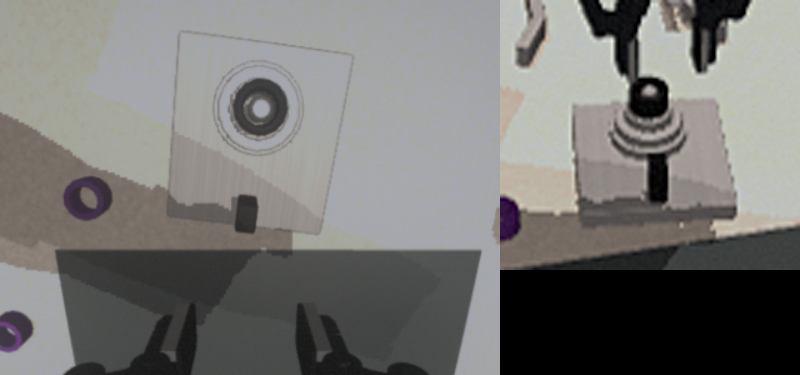

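The stack is in order with the collar on top. The plate's corners in the crop are (178,31), (353,56), (320,234) and (168,216). Next I'll look at the dock from above.

send_rows([
  [[0.05,0.002,-0.01,0],[0.055,0.002,-0.01,0],[0.055,0.002,-0.01,0],[0.055,0.002,0,0],[0.055,0.002,0,0],[0.055,0.002,0,0],[0.035,0,0,0],[0,0,0,0],[0,0,0,0]],
])

```text
time_s: 30.1
eef_pos: [0.5026, 0.2199, 0.3544]
orientation: [-3.141, 0.0, 1.572]
wrist_force: [-0.8, 0.5, 1.0]
gripper_width: 0.501
finger_force: 0.0
```

```bash
python3 - <<'E'
from h import *
import pickle
c,im=pickle.load(open('w8.pkl','rb'))
C=np.array([onz(c,p,.016)[:2] for p in [(262.4,24.8),(402.4,44.8),(376,187.2),(254.4,172.8)]])
f=(C[0]+C[1])/2;r=(C[2]+C[3])/2;ctr=C.mean(0);d=(f-r)/np.linalg.norm(f-r);print('sizes',np.linalg.norm(f-r),np.linalg.norm(C[0]-C[1]),'ctr',ctr,'yaw',np.degrees(np.arctan2(-d[0],d[1])),'post pred',ctr+.02*d,'tab',ctr-.05*d)
print('post',onz(c,(120+261/1.25,107/1.25),.064),'tabtop',onz(c,(120+245/1.25,213/1.25),.052))
s=sense();print(s['eef_pos'],s['time_s'])
c,im=save('wrist','w9.png');pickle.dump((c,im),open('w9.pkl','wb'))
E
```

```text
sizes 0.12745197123758478 0.11883155294140825 ctr [ 0.49678061 -0.07082712] yaw -6.5613441642992445 post pred [ 0.49906595 -0.05095812] tab [ 0.49106726 -0.12049962]
post [ 0.49913382 -0.0500214   0.064     ] tabtop [ 0.48989027 -0.11592545  0.052     ]
[0.50261739 0.2199272  0.3544329 ] 30.1
```

View pics/w9.png

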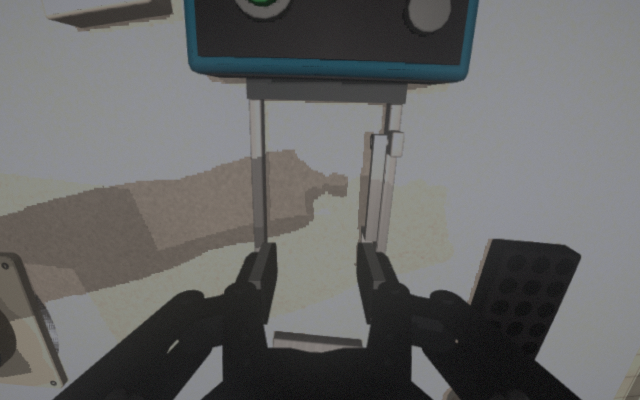

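The housing's lower front edge runs along row ~70 (top) and 80. The left rail spans columns 250–268 and the right rail 385–400, with the catch arm at 370–385. I'll take the edges from row profiles.

```bash
python3 - <<'E'
from h import *
import pickle
c,im=pickle.load(open('w9.pkl','rb'));g=im.astype(int).sum(2)//3
for v in (110,125,170,210,230): print(v,'L',g[v,244:276].tolist(),'R',g[v,358:410].tolist())
print('col housing',[ (u,g[50:108:2,u].tolist()) for u in (230,440)])
for p,z in [((192,66),.07),((467,72),.07),((248,99),.0),((405,102),.0)]: print(p,onz(c,p,z).round(4))
E
```

```text
110 L [144, 141, 143, 142, 131, 120, 126, 134, 134, 137, 137, 140, 140, 141, 142, 130, 105, 74, 58, 64, 103, 130, 138, 138, 140, 142, 141, 142, 141, 141, 143, 141] R [142, 142, 144, 142, 142, 142, 141, 142, 142, 142, 142, 143, 141, 142, 141, 141, 142, 141, 141, 142, 143, 143, 141, 140, 128, 108, 107, 93, 66, 56, 55, 61, 92, 124, 140, 143, 141, 140, 140, 139, 138, 134, 129, 119, 132, 138, 142, 140, 143, 143, 142, 141]
125 L [144, 143, 143, 144, 143, 125, 118, 130, 137, 137, 136, 138, 141, 142, 144, 138, 119, 85, 62, 61, 80, 124, 139, 138, 139, 142, 144, 144, 143, 143, 143, 142] R [142, 143, 144, 143, 145, 143, 142, 140, 142, 140, 140, 143, 141, 139, 142, 143, 144, 143, 144, 141, 140, 140, 139, 132, 112, 106, 87, 64, 61, 61, 79, 108, 133, 143, 142, 140, 139, 139, 138, 136, 134, 127, 130, 142, 144, 144, 143, 143, 142, 142, 142, 143]
170 L [115, 117, 117, 114, 110, 111, 111, 96, 94, 94, 97, 95, 95, 97, 98, 98, 95, 87, 69, 59, 58, 67, 93, 99, 99, 99, 110, 115, 116, 113, 112, 113] R [145, 145, 144, 121, 114, 113, 114, 115, 117, 117, 115, 99, 70, 93, 136, 142, 143, 143, 142, 142, 140, 142, 
[... 663 characters left out ...]
, 96, 94, 94, 95, 97, 97] R [135, 105, 95, 64, 59, 59, 57, 68, 103, 118, 120, 122, 120, 119, 118, 117, 115, 117, 113, 95, 94, 109, 122, 122, 119, 119, 121, 121, 119, 115, 118, 136, 136, 138, 139, 141, 138, 139, 138, 140, 137, 137, 139, 139, 140, 141, 140, 139, 139, 137, 135, 138]
col housing [(230, [44, 41, 42, 46, 69, 71, 68, 64, 60, 58, 53, 46, 44, 35, 91, 96, 97, 134, 142, 140, 141, 141, 142, 143, 141, 142, 143, 142, 144]), (440, [45, 44, 43, 43, 45, 45, 42, 50, 69, 72, 73, 66, 64, 57, 52, 47, 45, 117, 134, 136, 135, 138, 140, 140, 140, 141, 142, 141, 141])]
(192, 66) [0.4033 0.3254 0.07  ]
(467, 72) [0.622  0.3217 0.07  ]
(248, 99) [0.431  0.2992 0.    ]
(405, 102) [0.5938 0.2967 0.    ]
```

```bash
python3 - <<'E'
from h import *
import pickle
c,im=pickle.load(open('w9.pkl','rb'))
L=np.array([onz(c,p,.022)[:2] for p in [(260.3,110),(260.7,125),(261.8,170),(262.8,210),(263,230)]])
R=np.array([onz(c,p,.022)[:2] for p in [(390.2,110),(388.8,125),(385,170),(381.2,210),(379.2,230)]])
print(L.round(4),R.round(4))
for A in(L,R):
    k=np.polyfit(A[:,1],A[:,0],1);print('yaw deg',-np.degrees(np.arctan(k[0])),'x at .228',np.polyval(k,.228))
M=(np.polyfit(L[:,1],L[:,0],1)+np.polyfit(R[:,1],R[:,0],1))/2
for y in(.0,.1,.2,.228,.35):print(y,np.polyval(M,y))
E
```

```text
[[0.4472 0.2891]
 [0.4468 0.2747]
 [0.4455 0.2291]
 [0.4441 0.1848]
 [0.4429 0.1611]] [[0.5737 0.2894]
 [0.5734 0.2751]
 [0.5728 0.2294]
 [0.572  0.1851]
 [0.5715 0.1613]]
yaw deg -1.8649923989526227 x at .228 0.445304975040618
yaw deg -0.9430623311934734 x at .228 0.572674410003638
0.0 0.5034010946997809
0.1 0.5058522340955471
0.2 0.5083033734913135
0.228 0.508989692522128
0.35 0.5119800825849629
```

send_rows([
  [[-0.05,-0.002,0,0],[-0.055,-0.002,0,0],[-0.055,-0.002,0,0],[-0.055,-0.002,0,0],[-0.055,-0.002,0,0],[-0.05,-0.0015,0,0],[-0.0204,0,0,0],[0,0,0,0.115],[0,0,0.03,0],[0,0,0,0]],
], hand=0.45)

```text
time_s: 31.4
eef_pos: [0.4904, -0.1215, 0.3233]
orientation: [-3.138, -0.001, 1.454]
wrist_force: [0.3, 0.1, 0.6]
gripper_width: 0.453
finger_force: 0.0
```

send_rows([
  [[0,0,0.03,0],[0,0,0.02,0],[0,0,0,0],[0,0,0,0]],
])

```text
time_s: 31.9
eef_pos: [0.4917, -0.1211, 0.2759]
orientation: [3.14, 0.0, 1.456]
wrist_force: [0.8, -0.2, -0.2]
gripper_width: 0.455
finger_force: 0.0
```

```bash
python3 - <<'E'
from h import *
import pickle
s=sense();print(s['eef_pos'],s['orientation'],s['time_s'])
c,im=save('wrist','w10.png')
print(proj(c,[.4911,-.1205,.052]))
E
```

```text
[ 0.49169858 -0.12106435  0.27593324] [3.14021105e+00 4.76150937e-04 1.45558058e+00] 31.9
[315.81491474 218.93147315]
```

View pics/w10.png

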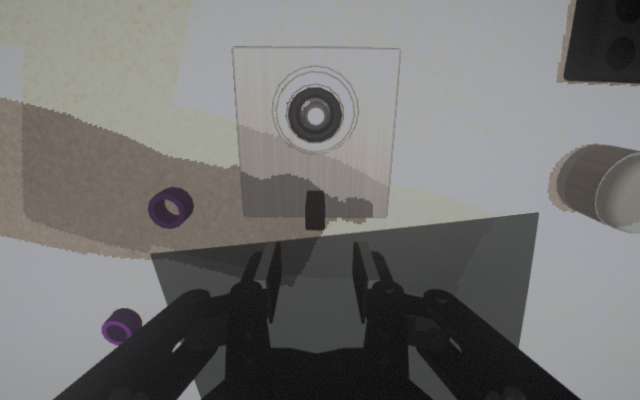

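The carrier is now square in view, with the tab at (315,218) centred between the fingers. Descending and gripping.

send_rows([
  [[0.0005,-0.0005,0.03,0],[0,0,0.03,0],[0,0,0.014,0],[0,0,0,0],[0,0,0,0]],
])

```text
time_s: 32.58
eef_pos: [0.4915, -0.1204, 0.2017]
orientation: [3.14, 0.0, 1.456]
wrist_force: [0.8, -1.2, 0.7]
gripper_width: 0.449
finger_force: 0.0
```

send_rows([
  [[0,0,0,0],[0,0,0,0],[0,0,0,0],[0,0,0,0],[0,0,0,0]],
], hand=0, force=50)

```text
time_s: 33.2
eef_pos: [0.4912, -0.1203, 0.2016]
orientation: [3.14, 0.001, 1.456]
wrist_force: [-0.2, 0.3, 6.6]
gripper_width: 0.149
finger_force: 50.6
```

send_rows([
  [[0,0,0,-0.03],[0,0,0,-0.03],[0,0,0,-0.031],[0,0.003,0,0],[0,0.003,0,0],[0,0.0032,0,0],[0,0,0,0]],
])

```text
time_s: 34.08
eef_pos: [0.4984, -0.1202, 0.2015]
orientation: [-3.138, 0.001, 1.548]
wrist_force: [-15.4, -0.4, 22.1]
gripper_width: 0.155
finger_force: 53.0
```

send_rows([
  [[0.006,0,0,0],[0.012,0,0,0],[0.014,0,0,0],[0.014,0,0,0],[0.014,0,0,0],[0.01,0,0,0],[0,0,0,0],[0,0,0,0]],
])

```text
time_s: 35.08
eef_pos: [0.5023, -0.0506, 0.2016]
orientation: [3.14, 0.001, 1.548]
wrist_force: [0.6, -0.1, 9.8]
gripper_width: 0.152
finger_force: 51.0
```

```bash
python3 - <<'E'
from h import *
s=sense();print(s['eef_pos'],s['orientation'],s['wrist_force'],s['moment'])
c,im=save('wrist','w11.png');d,t=save('top','t11.png')
a=cv2.resize(t[150:270,190:400],None,fx=3.8,fy=3.8,interpolation=cv2.INTER_CUBIC)
cv2.imwrite('pics/t11c.png',np.clip(a[:,:,::-1]*1.7,0,255).astype(np.uint8))
E
```

```text
[ 0.50234155 -0.05060957  0.2015515 ] [3.13957901e+00 1.03774010e-03 1.54772261e+00] [ 0.61521228 -0.05210262  9.82165589] [-0.09907369 -0.05633084 -0.03884243]
```

View pics/t11c.png

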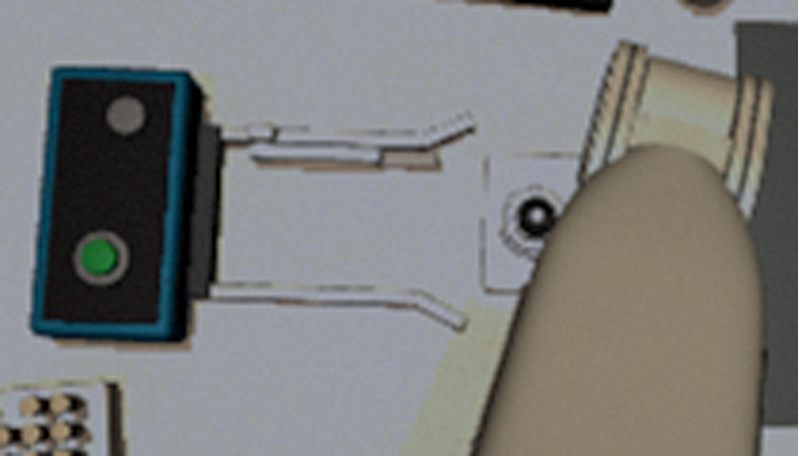

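The carrier is squared up just before the mouth, with the post at crop (536,216) and the lane midline at about row 219. Pushing in with force checks.

send_rows([
  [[0.008,0,-0.0005,0],[0.008,0,0,0],[0.008,0,0,0],[0.008,0,0,0],[0.008,0,0,0],[0.008,0,0,0],[0.008,0,0,0],[0,0,0,0]],
])

```text
time_s: 36.17
eef_pos: [0.5034, 0.0054, 0.2016]
orientation: [3.141, 0.001, 1.548]
wrist_force: [-0.5, -2.3, 5.8]
gripper_width: 0.152
finger_force: 50.5
```

send_rows([
  [[0.006,0,0,0],[0.006,0,0,0],[0.006,0,0,0],[0.006,0,0,0],[0.006,0,0,0],[0.006,0,0,0],[0,0,0,0]],
])

```text
time_s: 37.05
eef_pos: [0.5043, 0.041, 0.2016]
orientation: [3.141, 0.002, 1.547]
wrist_force: [-0.5, -7.2, 6.1]
gripper_width: 0.15
finger_force: 50.5
```

send_rows([
  [[0.007,0,0,0],[0.008,0,0,0],[0.008,0,0,0],[0.008,0,0,0],[0.008,0,0,0],[0.008,0,0,0],[0.007,0,0,0],[0.006,0,0,0],[0,0,0,0]],
])

```text
time_s: 38.17
eef_pos: [0.5057, 0.101, 0.2016]
orientation: [3.141, 0.002, 1.547]
wrist_force: [-0.2, -5.4, 6.7]
gripper_width: 0.151
finger_force: 50.6
```

send_rows([
  [[0.008,0,0,0],[0.009,0,0,0],[0.009,0,0,0],[0.009,0,0,0],[0.009,0,0,0],[0.009,0,0,0],[0.007,0,0,0],[0.005,0,0,0],[0,0,0,0]],
])

```text
time_s: 39.3
eef_pos: [0.5072, 0.1658, 0.2016]
orientation: [3.141, 0.002, 1.547]
wrist_force: [1.3, -6.6, 6.8]
gripper_width: 0.15
finger_force: 50.7
```

Nearly home. I'll creep to the end stop and watch Fy.

send_rows([
  [[0.004,0,0,0],[0.004,0,0,0],[0.003,0,0,0],[0.002,0,0,0],[0,0,0,0]],
])

```text
time_s: 39.92
eef_pos: [0.5075, 0.1786, 0.2016]
orientation: [3.141, 0.003, 1.547]
wrist_force: [0.5, -8.4, 8.6]
gripper_width: 0.154
finger_force: 50.7
```

send_rows([
  [[0.002,0,0,0],[0.001,0,0,0],[0,0,0,0]],
])

```text
time_s: 40.3
eef_pos: [0.5076, 0.1814, 0.2016]
orientation: [3.141, 0.003, 1.546]
wrist_force: [-0.2, -10.0, 8.1]
gripper_width: 0.154
finger_force: 50.7
```

send_rows([
  [[0.0015,0,0,0],[0.001,0,0,0],[0,0,0,0],[0,0,0,0]],
])

```text
time_s: 40.8
eef_pos: [0.5076, 0.1834, 0.2016]
orientation: [3.141, 0.004, 1.546]
wrist_force: [-0.2, -13.8, 8.9]
gripper_width: 0.155
finger_force: 50.9
```

```bash
python3 - <<'E'
from h import *
c,im=save('wrist','w12.png');a=cv2.imread('pics/w11.png',0);b=cv2.cvtColor(im,cv2.COLOR_RGB2GRAY)
u,v=proj(c,[*(np.array(sense()['eef_pos'][:2])+.07*np.array([.0244,.9997])),.065]).astype(int);print(u,v,sense()['eef_pos'],sense()['wrist_force'])
def bl(g,n):
    m=(g<45).astype(np.uint8)
    return m
T=a[max(v-28,0):v+28,u-28:u+28];S=b[max(v-45,0):v+45,u-45:u+45]
r=cv2.matchTemplate(S,T,cv2.TM_CCOEFF_NORMED);_,mx,_,loc=cv2.minMaxLoc(r);print(mx,loc,'zero at',(17,max(v-28,0)-max(v-45,0)))
print('scale m/px',np.linalg.norm(onz(c,(u,v+1),.065)-onz(c,(u,v),.065)))
E
```

```text
317 131 [0.50763099 0.18345997 0.20157651] [ -0.88172399 -13.61902326   9.55230267]
0.988511323928833 (17, 17) zero at (17, np.int64(17))
scale m/px 0.00034144351455151617
```

send_rows([
  [[0.0015,0,0,0],[0.001,0,0,0],[0,0,0,0],[0,0,0,0]],
])

```text
time_s: 41.35
eef_pos: [0.5074, 0.1844, 0.2015]
orientation: [-3.141, 0.009, 1.544]
wrist_force: [-2.1, -26.7, 12.4]
gripper_width: 0.152
finger_force: 51.4
```

```bash
cat > m.py <<'E'
from h import *
import sys
c,im=save('wrist',sys.argv[1]+'.png');s=sense();a=cv2.imread('pics/w11.png',0);b=cv2.cvtColor(im,cv2.COLOR_RGB2GRAY)
u,v=317,131;r=cv2.matchTemplate(b[v-45:v+45,u-45:u+45],a[v-28:v+28,u-28:u+28],cv2.TM_CCOEFF_NORMED)
print(s['eef_pos'],s['wrist_force'],cv2.minMaxLoc(r)[1::2])
E
python3 m.py w13
python3 - <<'E'
from h import *
d,t=save('top','t13.png')
# button: brightest green
H=t.astype(int);m=((H[:,:,1]>1.5*H[:,:,0])&(H[:,:,1]>1.5*H[:,:,2])&(H[:,:,1]>40)).astype(np.uint8);m[:,:200]=0;m[:,240:]=0
n,l,st,ce=cv2.connectedComponentsWithStats(m)
for i in range(1,n): print(st[i],ce[i],onz(d,ce[i],.08),onz(d,ce[i],.09))
E
```

```text
[0.50738181 0.18442014 0.20153911] [ -1.32334233 -26.25821656  12.1320429 ] (0.9912136793136597, (17, 18))
[211 213   9   9  65] [215.2        217.10769231] [0.46298555 0.38136283 0.08      ] [0.46195624 0.37868328 0.09      ]
```

The carrier is hard against the stop: 26 N, with no grip slip. I'll relax the push, release with a small opening, and lift.

send_rows([
  [[-0.002,0,0,0],[0,0,0,0]],
])

```text
time_s: 41.7
eef_pos: [0.5074, 0.1837, 0.2015]
orientation: [-3.141, 0.005, 1.545]
wrist_force: [-1.0, -14.8, 10.4]
gripper_width: 0.151
finger_force: 51.1
```

send_rows([
  [[0,0,0,0],[0,0,0,0],[0,0,0,0],[0,0,-0.02,0],[0,0,-0.04,0],[0,0,-0.05,0],[0,0,-0.03,0],[0,0,0,0],[0,0,0,0]],
], hand=0.35)

```text
time_s: 42.82
eef_pos: [0.5073, 0.1856, 0.3403]
orientation: [-3.14, 0.0, 1.547]
wrist_force: [-0.9, -0.1, 0.3]
gripper_width: 0.345
finger_force: 0.0
```

```bash
python3 - <<'E'
from h import *
s=sense();print(s['eef_pos'])
d,t=save('side','s14.png');a=cv2.imread('pics/s8.png');b=t[:,:,::-1]
O=np.array([.509,.2315]);y=np.array([.0244,.9997]);x=np.array([.9997,-.0244])
P=lambda px,py,z:proj(d,[*(O+px*x+py*y),z])
print('nose',P(.053,-.071,.003),'nose lifted .15',P(.053,-.071,.018),'pivot',P(.053,.03,.022),'carrier rear corner',P(.06,-.0625,.016))
u0,v0=P(.053,-.1,.015).astype(int)
ga=cv2.cvtColor(a,6).astype(int);gb=cv2.cvtColor(np.ascontiguousarray(b),6).astype(int)
df=abs(ga-gb)[v0-25:v0+15,u0-20:u0+40]
for r in df[::2]: print(''.join('#' if k>25 else '.' for k in r))
print(u0,v0)
# rear edge position via wrist
c,im=save('wrist','w14.png');print('rear edge/nose px',proj(c,[*(O-.0625*y),.016]),proj(c,[*(O+.053*x-.069*y),.01]),proj(c,[*(O-.05*y),.052]))
E
```

```text
[0.50728002 0.18558175 0.34025895]
nose [334.78097851 197.15604078] nose lifted .15 [334.82330676 192.75695424] pivot [327.92328405 172.34335067] carrier rear corner [336.65815536 191.36423785]
.#########.############################.....................
#######################################.##.....##...........
###################################################.........
.###################################################........
.####################################################.......
.#####################################################......
.##############.########################.############.......
######################################.#############.#......
##.################################.....############........
####.###############################################........
######################.##########.####.#############........
#######################.#########################.##........
###.###############........########..###########.#..#.......
##.###########..##..###...#############################.....
.#################...........#########################.#....
###############..##...........######################..##.##.
###########.#.....##........########################.#.....#
###############..#.##.....#.###########.#########.##########
############.#.....###......###...##.....###.##########...##
..###########............##.####..##....#####.###.#.#.##.##.
336 199
rear edge/nose px [318.14539331 196.29832296] [368.16618247 200.38940587] [318.31460115 195.92837054]
```

send_rows([
  [[0.04,-0.01,0,0],[0.05,-0.0125,0,0],[0.05,-0.0125,0,0],[0.04,-0.01,0,0],[0.0146,-0.0041,0,0],[0,0,0,0],[0,0,0,0]],
], hand=0)

```text
time_s: 43.8
eef_pos: [0.4635, 0.3803, 0.3407]
orientation: [-3.141, 0.001, 1.546]
wrist_force: [-0.3, 0.4, -0.2]
gripper_width: 0.0
finger_force: 0.0
```

```bash
python3 - <<'E'
from h import *
s=sense();print(s['eef_pos'],s['time_s'])
d,t=save('side','s15.png');a=cv2.imread('pics/side0.png',0);b=cv2.cvtColor(t,cv2.COLOR_RGB2GRAY)
O=np.array([.509,.2315]);y=np.array([.0244,.9997]);x=np.array([.9997,-.0244])
P=lambda px,py,z:proj(d,[*(O+px*x+py*y),z])
def match(n,p,hw,hh):
    u,v=p.astype(int)
    A=cv2.resize(a[v-hh:v+hh,u-hw:u+hw],None,fx=4,fy=4,interpolation=cv2.INTER_CUBIC);B=cv2.resize(b[v-hh-8:v+hh+8,u-hw-8:u+hw+8],None,fx=4,fy=4,interpolation=cv2.INTER_CUBIC)
    r=cv2.minMaxLoc(cv2.matchTemplate(B,A,cv2.TM_CCOEFF_NORMED));print(n,(u,v),r[1],(np.array(r[3])-32)/4)
match('nose tail',P(.053,-.105,.015),7,7);match('nose',P(.053,-.09,.01),9,9);match('pivot',P(.053,.02,.02),8,6);match('flare +x',P(.07,-.135,.015),8,8)
u,v=P(.053,-.1,.01).astype(int)
for g in(a,b):
    print()
    for r in g[v-14:v+10:1,u-12:u+14]: print(' '.join('%3d'%k for k in r))
c,im=save('wrist','w15.png');H=im.astype(int);m=((H[:,:,1]>1.5*H[:,:,0])&(H[:,:,1]>1.3*H[:,:,2])&(H[:,:,1]>40)).astype(np.uint8)
n,l,st,ce=cv2.connectedComponentsWithStats(m)
for i in range(1,n):
    if st[i,4]>150: print(st[i],ce[i],onz(c,ce[i],.08))
E
```

```text
[0.46346945 0.38026043 0.34072892] 43.8
nose tail (np.int64(337), np.int64(200)) 0.948369026184082 [0. 0.]
nose (np.int64(336), np.int64(199)) 0.8614550232887268 [0. 0.]
pivot (np.int64(328), np.int64(174)) 0.5234640836715698 [ 4. -6.]
flare +x (np.int64(345), np.int64(206)) 0.998799741268158 [0. 0.]

171 173 180 121 114 118 109  65  85 145 148 142 129 146 143 140 147 172 174 169 171 172 170 172 170 171
170 171 173 145 116 119 123  85  76 129 127 121 118 129 144 141 137 155 169 172 170 169 171 170 170 171
171 172 173 179 126 115 123 104  56  75  65  63  59  81 142 141 138 139 172 172 172 168 172 171 170 169
170 172 170 179 120 114 119 111  72  76  70  68  68  51 144 145 140 153 154 170 170 169 170 170 172 169
171 170 171 174 147 119 121 124  79  85  77  75  72  44 131 145 141 142 125 168 171 170 170 171 167 171
171 170 170 173 179 126 117 122  84  71  71  73  73  49  83 141 141 140 134 169 174 170 170 170 170 169
169 170 172 172 177 122 117 121  87  72  70  70  73  50  34 141 144 140 137 155 170 174 171 171 168 171
171 169 169 171 178 145 119 122  81  70  69  72  69  58  35 122 145 1
[... 3836 characters left out ...]
 84 168 139  83  96  74  57  61  62  60  59  53
176 174 174 172 174 174 172 176 174 175 184 127 118  91  85 168 176 138 113 105  72  55  60  66  65  61
172 175 174 173 174 173 173 173 176 175 180 120 114  98  84 136 167 172 132 148 108  73  59  57  62  64
174 174 174 173 175 174 173 173 173 175 178 146 143 145 131 127 166 171 173 183 156 110  91  64  57  60
[ 13  16  42  26 673] [30.42644874 29.22585438] [0.25872676 0.51786109 0.08      ]
[ 52  47  36  24 609] [67.20853859 59.18719212] [0.28286514 0.49548067 0.08      ]
[ 91  78  27  23 401] [102.16708229  88.58104738] [0.30550911 0.47346417 0.08      ]
[ 299  188   37   36 1045] [316.75980861 205.63636364] [0.463143   0.37674786 0.08      ]
```

The catch's nose matches its rest picture to the pixel, so it has dropped behind the carrier. Now the button.

send_rows([
  [[-0.001,0,0.03,0],[0,0,0.03,0],[0,0,0.012,0],[0,0,0,0],[0,0,0,0]],
])

```text
time_s: 44.52
eef_pos: [0.4635, 0.3802, 0.2703]
orientation: [3.14, -0.001, 1.546]
wrist_force: [-0.3, -0.3, 0.1]
gripper_width: 0.0
finger_force: 0.0
```

send_rows([
  [[0,0,0.003,0],[0,0,0.003,0],[0,0,0.003,0],[0,0,0,0]],
])

```text
time_s: 45.02
eef_pos: [0.4633, 0.3804, 0.2603]
orientation: [3.141, -0.001, 1.547]
wrist_force: [0.7, 0.7, 4.6]
gripper_width: -0.0
finger_force: 2.1
```

send_rows([
  [[0,0,0.002,0],[0,0,0,0],[0,0,0,0]],
])

```text
time_s: 45.4
eef_pos: [0.4632, 0.3803, 0.2593]
orientation: [3.14, -0.001, 1.547]
wrist_force: [-1.1, -0.7, 12.6]
gripper_width: 0.0
finger_force: 6.2
```

The button is fully down at 12.6 N. Lifting away.

send_rows([
  [[0,0,0,0],[0,0,-0.02,0],[0,0,-0.05,0],[0,0,-0.04,0],[0,0,0,0],[0,0,0,0]],
])

```text
time_s: 46.15
eef_pos: [0.4628, 0.3801, 0.3671]
orientation: [-3.14, 0.001, 1.547]
wrist_force: [-0.3, 0.1, -0.4]
gripper_width: 0.001
finger_force: 0.0
```

```bash
python3 - <<'E'
from h import *
s=sense();print(s['eef_pos'],s['wrist_force'],s['time_s'])
t=snapshot('side');a=cv2.imread('pics/s15.png',0);b=cv2.cvtColor(t,cv2.COLOR_RGB2GRAY)
print('carrier/catch change',(abs(a.astype(int)-b)[165:215,295:355]>25).sum())
print(job_done())
E
```

```text
[0.46283823 0.38007506 0.36709513] [-0.25296997  0.05054983 -0.44014175] 46.15
carrier/catch change 0
the job is handed in; nothing more can be done
None
```

I stacked the 62, 54 and 38 mm weights (no 46 mm was on the bench) and the black collar on the post, slid the carrier home so the catch dropped behind it, pressed the start button fully down, and handed the job in at 46 s; no verdict came back.

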